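# Third hand at the radio repair slide: hold the plug-in module home

## Robot

A 6-joint arm with a two-finger parallel gripper is mounted at the origin on the work surface. World frame = base frame: x ahead of the robot, y to its left, z up, the work surface at z = 0. Lengths are in m, angles in rad, forces in N, time in s.
With the tool pointing down it reaches from about 0.25 to 0.775 m from the base axis. Payload 4 kg.
Tool frame: the origin (TCP) lies midway between the tips of the shut fingers; the grasp point (between the pads) lies grip_point_offset behind it (grip_point_offset is the distance from the TCP to the grasp point, in m); z points along the fingers, y is the line along which they close (so a half turn about z gives the same grasp; the last joint's range is limited). The gripper opens to 94 mm and grips with 3 to 60 N. Pads are 16 mm wide; open, the fingers measure 119 mm over their backs; the gripper's body (75 mm by 177 mm) begins 78 mm behind the grasp point.
Start: joints at [1.139, 0.087, 1.371, -0, 1.684, -0.103], TCP at [0.178, 0.521, 0.206] pointing down, gripper open.
Joint ranges: [-3.1, 3.1], [-0.76, 2.03], [0.27, 2.55], [-1.08, 4.22], [0.17, 2.65], [-2.57, 2.57]. Speed limits (rad/s): [2.79, 2.79, 3.14, 3.14, 3.14, 3.14].

## Interface

Orientations are given as [roll, pitch, yaw] about the fixed x, y, z axes, in that order (R = Rz(yaw) Ry(pitch) Rx(roll)).
In Python, from bench import * gives the robot as it stands. The module is installed in compiled form; this text tells all that it offers.
- The arm moves only by the tool apply_moves, never from a script. Its argument "commands" is a list of rows, each a list of 7 numbers: the turn, a rotation vector about the world's x, y, z in rad, then the shift along the world's x, y, z in m, then the opening in per cent of the stroke, from 0 (shut) to 100 (fully open). In form: [[ax, ay, az, x, y, z, jaw], ...]. A call has exactly 5 rows; each row is the pose to reach, as a shift and turn from the pose commanded when the call began; what a row does not reach only later rows make up. A row lasts 1/10 s, in which the tool goes at most 50 mm and 8.59 degrees, less where a joint would pass 70% of its speed; a pose out of reach is approached as far as the arm can. A call with a gripper value outside its range is refused whole. The fingers move at their own pace and stop on an object; the grip force is fixed at half the most. Time passes only in rows, so rows that repeat a pose let the fingers close, or fill a call up. It gives the time, the measured TCP pose, the force, the opening and the grip force at its end, in the units of the state.
- get_obs(): the state, without advancing time (a new reading comes with each control period).
- snapshot(name): name is "scene" or "top"; returns a dict with "pixels" (400x640x3 uint8, red, green, blue), "vertical_fov" (degrees; the focal length in pixels is half the picture's height over the tangent of half this angle, whatever the lens; pixels are square), "cx", "cy" (the principal point, pixels), "rvec" (rotation vector, rad) and "tvec" (3), from world to camera coordinates, as OpenCV has them. Camera axes: x right, y down, z forward; pixel columns grow to the right and rows downward; lengths in m; the calibration is good to about 2 mm. A picture is of the moment at which its call begins. There is no depth.
- close_job(): hands the job in; it is judged then, once.
Trained networks look in the newest picture that a camera, given by its name, has taken for a name from the list of things; names that differ only in an ending like _2 or _b are one class to them, and where a whole thing is asked for, a point or a joint stands for the part that bears it (a point fixed in the world has none). Each returns a list of dicts, best first, with "score" (0 to 1); they miss things now and then, are a little off and sometimes report something else, mostly with a low value. They report only what shows in the picture. A call takes as long as a camera call. They do not tell look-alikes from the thing itself.
- masks_of(camera, query): "mask" (400x640 bool, what is visible of it) and "extent" ([left, top, right, bottom] in pixels, round what is visible of it).
- place_of(camera, query): "pixel" ([column, row] in pixels: a listed point, or the origin of a listed thing).
The state is a dict: "time": time; "joint_positions": joint angles; "qvel": joint speeds; "joint_torque": joint torques, N m; "tool_pos": TCP position; "ee_rot": TCP orientation; "wrist_force": force on the tool from outside, world axes, zero at the start; "wrist_torque": the same for the moment, N m; "width": finger opening in m; "finger_force": force on a finger pad.
Only numpy, scipy, OpenCV 4.12 (cv2) and the standard library are available. Lean on these libraries where they do the work, as an engineer would, in place of code of your own. Each camera call takes 0.05 s, during which the arm holds its last target. There are 200 camera calls.

## Task

Slide the carriage that carries the open radio chassis along its rail to the next station, until it clicks in at the green mark. Then take the plug-in module with the orange top from the blue mat, set it flat in the chassis bay between the white guides, connector first, and press it gently and squarely against the sprung contact block with a steady push of about 11 newtons (between 8 and 15), never ramming the contacts. Hold it like that for three seconds so that I can do up its screws, finish while still holding it pressed, and leave everything else on the desk where it is.

Things in the scene. Friction and masses are not known exactly. Their poses are not given: they have to be found in the camera images.
- slide: Chassis slide fixed to the desk: dark steel base 290 x 480 x 12 mm, two guide rods, an end block at each end. Origin: desk level, midway between the end blocks; y along the rods (to the left), x away from the robot, z up; yaw within 0.12 rad. Marks on the base edge nearest the robot: white (loading, right), green (fitting, the next station), white (test, left).
- green_mark (a point): The green mark, 16 x 12 mm, on the base edge nearest the robot, 13 mm above the desk. The small red pointer on the carriage's front edge stands level with it (same y along the slide) in the fitting station; the push knob is in line with the pointer.
- carriage (a joint): Carriage travel along the slide's y (m): 0 at the loading end, 0.12 in the fitting detent (pointer at the green mark), 0.22 at the test end. Starts between 0 and 0.075. Friction about 2 N; 7 mm before and after 0.12 a spring plunger must be pushed over a ridge (8 to 10 N); between them it drops in and holds the carriage alone.
- push_knob (a point): Centre of the black push knob standing on the carriage on the robot's side: upright cylinder, 26 mm diameter, 46 mm high, on a thin steel pillar. This point is 102 mm above the desk, the knob's top 122 mm. Axes as the slide's. The chassis front panel (top 110 mm above the desk) begins 50 mm beyond it; the carriage plate below is 50 mm above the desk.
- bay (a point): Point on the bay floor (54 mm above the desk) midway between the two white guides; x runs along them away from the robot, to the contact block; z up. With the module's origin here, same yaw, its connector just touches the block. Guides: 8 mm high, 52 mm apart, from 71 mm before this point to the block. Open floor 110 mm towards the robot; nothing else within 55 mm of the centre line.
- contact_block: Black sprung contact block at the far end of the bay, 40 mm wide, 36 mm high. Origin: centre of the face the module meets, 24 mm above the bay floor; x points away from the robot, into the block. It yields along x up to 10 mm, pushing back 3 N at first touch and 1.4 N more per mm (11 N at 5.7 mm, 17 N at 10 mm, then a hard stop), and springs back when let go.
- module: Module to fit: olive box 64 x 44 x 52 mm (x, y, z), ORANGE top, 0.3 to 0.6 kg. Origin: centre of the box's underside; +x is the connector end (black, brass pins), y across the 44 mm width (grip there), z up. At the -x end a foot 6 mm high with two brass screws (15 mm high) sticks out 11 mm. Starts upright on the 3 mm blue mat, +x away from the robot within 0.45 rad.
- module_plug (a point): Centre of the module's connector face, 32 mm along +x from its origin and 24 mm above its underside; it meets the origin of the contact block when the module is in place.
- spare: A second module of the same form and size with a BLUE top, on the same mat; which of the two places each module has varies. Not wanted; leave it.
- driver: Screwdriver with orange handle lying on the desk beyond the slide; leave it.
- dish: Small round steel dish, 90 mm wide, 30 mm high, on the robot's side at the left; leave it.
- cleaner: White spray can with a blue band, 56 mm diameter, 130 mm tall, standing at the right between the robot and the mat; leave it.
- logbook: Green log book, 150 x 105 x 17 mm, lying at the left; leave it.
- fist_mic: Black hand microphone, 85 x 52 x 26 mm, lying beyond the slide; leave it.
- meter: Yellow multimeter, 165 x 80 x 38 mm, lying at the left; leave it.
Things that resemble listed ones, but are neither listed nor needed, are in the scene too. Leave any red look-alike of the module alone.

How it is judged:
By the outcome, as a careful person would: the job done as asked, in the order asked, and still so for the second after the job is handed in, while the arm keeps its last pose, push and grip.
It also fails if it takes over 61 s, if anything falls off the work surface, if the arm or the gripper's body presses on something with over 40 N, if the wrist force passes 120 N, or if a joint passes its speed limit or range.

## Working session

There is one attempt and no reset: what is moved stays moved. The work goes in short steps, Python scripts to look and compute and a tool call to move; the robot and the scene stay as the last step left them, time stands still between calls to the robot, and variables do not carry over. Pictures are saved under pics/ and viewed, at most 10 in all, crops included, and the job is handed in when it is done.

Besides the shell and the picture viewer there is one more tool, called in YAML: its name, and indented under it one key for each argument. apply_moves: Moves the arm, as the interface text tells. Its arguments: {"type":"object","properties":{"commands":{"type":"array"}},"required":["commands"]}

```bash
mkdir -p pics
cat > h.py <<'E'
from bench import *
import numpy as np, cv2
def snap(n,f=None):
    s=snapshot(n)
    if f: cv2.imwrite('pics/'+f+'.png',s['pixels'][:,:,::-1])
    return s
def ray(s,px):
    f=200/np.tan(np.radians(s['vertical_fov'])/2)
    R=cv2.Rodrigues(np.array(s['rvec'],float))[0]; t=np.array(s['tvec'],float).ravel()
    d=R.T@np.array([(px[0]-s['cx'])/f,(px[1]-s['cy'])/f,1]); return -R.T@t,d
def at(s,px,z):
    o,d=ray(s,px); return o+d*(z-o[2])/d[2]
def proj(s,p):
    f=200/np.tan(np.radians(s['vertical_fov'])/2)
    K=np.array([[f,0,s['cx']],[0,f,s['cy']],[0,0,1.]])
    return cv2.projectPoints(np.array(p,float).reshape(-1,1,3),np.array(s['rvec'],float),np.array(s['tvec'],float),K,None)[0].reshape(-1,2)
E
cat > a.py <<'E'
from h import *
o=get_obs(); print({k:np.round(v,3) for k,v in o.items()})
Z=dict(slide=0,green_mark=.013,push_knob=.102,bay=.054,contact_block=.078,module=.003,module_plug=.027,spare=.003,dish=0,cleaner=0,logbook=0,meter=0)
for c in('scene','top'):
    s=snap(c,c+'0'); print(c,s['vertical_fov'],'cam',ray(s,(320,200))[0].round(3))
    for q,z in Z.items():
        for r in place_of(c,q)[:4]:
            print(c,q,round(r['score'],2),np.round(r['pixel'],1),at(s,r['pixel'],z).round(3)[:2])
E
python3 a.py
```

```text
{'time': np.float64(0.0), 'joint_positions': array([ 1.139,  0.088,  1.372,  0.   ,  1.684, -0.103]), 'qvel': array([-0.   , -0.   ,  0.   , -0.001, -0.   ,  0.   ]), 'joint_torque': array([-1.0000e-03, -3.4020e+01, -3.0242e+01,  7.2000e-02,  3.3000e-02,
       -0.0000e+00]), 'tool_pos': array([0.177, 0.52 , 0.204]), 'ee_rot': array([-3.139, -0.   ,  2.813]), 'wrist_force': array([-0.634,  0.565,  1.15 ]), 'wrist_torque': array([ 0.003, -0.024, -0.018]), 'finger_force': np.float64(0.0), 'width': np.float64(0.094)}
scene 57.34910939633647 cam [ 1.407 -0.367  0.756]
scene slide 0.91 [343.  228.9] [0.596 0.074]
scene green_mark 0.53 [443.5 199.1] [0.612 0.463]
scene push_knob 0.89 [304.8 187. ] [ 0.458 -0.   ]
scene bay 0.7 [321.4 229.9] [ 0.63  -0.019]
scene contact_block 0.46 [324.  229.8] [ 0.66  -0.024]
scene module 0.78 [148.1 243.1] [ 0.404 -0.51 ]
scene module 0.68 [211.7 241.4] [ 0.48  -0.327]
scene module 0.59 [151.6 287.6] [ 0.602 -0.511]
scene module 0.4 [209.5 239.9] [ 0.47  -0.332]
scene module_plug 0.9 [152.4 242. ] [ 0.437 -0.493]
scene module_plug 0.86 [159.7 281. ] [ 0.
[... 567 characters left out ...]
.017]
top module 0.9 [413.  225.3] [ 0.467 -0.34 ]
top module 0.86 [461.2 192.5] [ 0.588 -0.511]
top module 0.77 [463.1 245.7] [ 0.4   -0.515]
top module 0.65 [323.2 166.1] [ 0.669 -0.021]
top module_plug 0.84 [458.3 189.2] [ 0.595 -0.494]
top module_plug 0.6 [458.5 235.8] [ 0.432 -0.492]
top module_plug 0.52 [413.6 215.6] [ 0.498 -0.337]
top spare 0.81 [418.9 190. ] [ 0.593 -0.361]
top dish 0.94 [231.5 276. ] [0.277 0.285]
top dish 0.54 [411.5 225.1] [ 0.468 -0.335]
top cleaner 0.71 [345.9 130.9] [ 0.801 -0.099]
top cleaner 0.56 [423.1 279.8] [ 0.279 -0.375]
top logbook 0.68 [174.2 255.8] [0.341 0.485]
top logbook 0.31 [318.3 224.8] [ 0.46  -0.008]
top meter 0.78 [174.9 191.4] [0.565 0.497]
```

View pics/scene0.png

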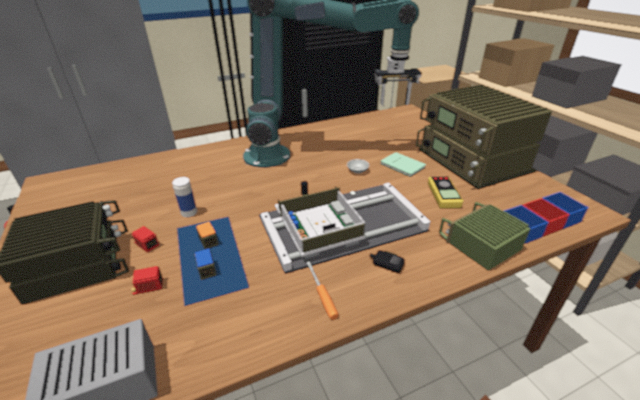

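View pics/top0.png

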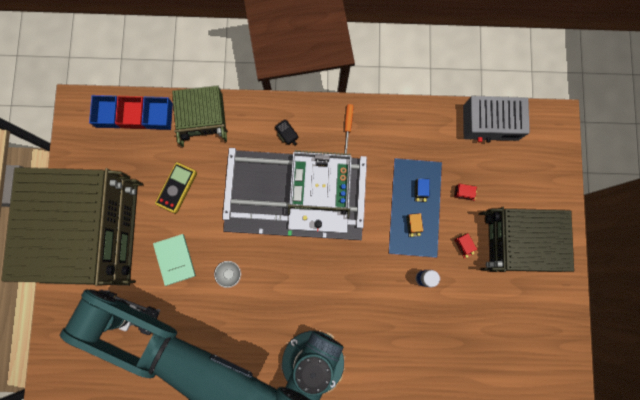

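The scene shows the arm at the upper left, the carriage right of the slide's middle, and the orange-topped module at top (415,224) / scene (206,232). It could be confused with the blue spare at top (423,188) and the red look-alikes at (466,191) and (467,245), so I choose the orange one. The knob is at about (317,224) and the green mark at about (288,234).

```bash
cat > b.py <<'E'
from h import *
s=snap('top'); im=s['pixels']; 
cv2.imwrite('pics/crop1.png',cv2.resize(im[145:265,220:485,::-1],None,fx=3,fy=3,interpolation=cv2.INTER_CUBIC))
hsv=cv2.cvtColor(im,cv2.COLOR_RGB2HSV)
m=((hsv[...,0]>8)&(hsv[...,0]<22)&(hsv[...,1]>190)&(hsv[...,2]>120)).astype(np.uint8)
m[:, :400]=0; m[:,440:]=0; m[:205]=0; m[245:]=0
print('orange',m.sum()); c=np.argwhere(m)[:,::-1]
P=np.array([at(s,x,.055)[:2] for x in c]); print(P.mean(0),P.min(0),P.max(0))
r=cv2.minAreaRect(P.astype(np.float32)*1000); print(r)
g=((hsv[...,0]>40)&(hsv[...,0]<80)&(hsv[...,1]>120)); g[:225]=0; g[245:]=0; g[:,:260]=0; g[:,320:]=0
c=np.argwhere(g)[:,::-1]; print('green',len(c),c.mean(0),at(s,c.mean(0),.013))
# slide edges
for a,b in [((223,234),(362,238))]: print(at(s,a,.012),at(s,b,.012))
E
python3 b.py
```

```text
orange 0b.py:8: RuntimeWarning: Mean of empty slice.
  P=np.array([at(s,x,.055)[:2] for x in c]); print(P.mean(0),P.min(0),P.max(0))
  ret = ret.dtype.type(ret / rcount)
Traceback (most recent call last):
  File "b.py", line 8, in <module>
    P=np.array([at(s,x,.055)[:2] for x in c]); print(P.mean(0),P.min(0),P.max(0))
                                                               ~~~~~^^^
ValueError: zero-size array to reduction operation minimum which has no identity
```

View pics/crop1.png

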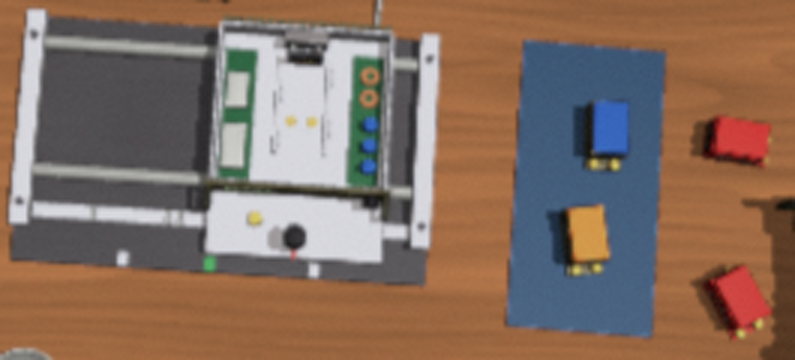

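The crop confirms the choice: the orange top is at crop (588,234), that is top (416,223), with its screws toward the robot. The green mark is at (209,264), the white marks at (123,258) and (314,270), the red pointer at (293,254), the knob at (293,237) and the contact block at (305,48).

```bash
cat > b.py <<'E'
from h import *
s=snap('top'); im=s['pixels']; hsv=cv2.cvtColor(im,cv2.COLOR_RGB2HSV)
print(hsv[223,416])
def blob(cond,box,z):
    l,t,r,b=box; m=np.zeros(im.shape[:2],bool); m[t:b,l:r]=cond[t:b,l:r]; c=np.argwhere(m)[:,::-1]
    P=np.array([at(s,x,z)[:2] for x in c]); return c.mean(0),P.mean(0),P
H,S,V=[hsv[...,i].astype(int) for i in range(3)]
px,c,P=blob((abs(H-H[223,416])<6)&(S>S[223,416]-50)&(V>110),(405,210,425,238),.055)
print('orange',len(P),px,c,cv2.minAreaRect((P*1000).astype(np.float32)))
w,v=np.linalg.eigh(np.cov(P.T)); print(w*12,v[:,1],np.degrees(np.arctan(v[1,1]/v[0,1])))
px,g,P=blob((H>45)&(H<80)&(S>100),(280,225,300,242),.013); print('green',len(P),px,g)
px,w1,P=blob((S<60)&(V>140),(256,227,268,236),.013); print('wl',len(P),px,w1)
px,w2,P=blob((S<60)&(V>140),(320,232,330,240),.013); print('wr',len(P),px,w2)
d=w1-w2; print('len',np.linalg.norm(d),'slide yaw',np.arctan2(-d[0],d[1]))
px,k,P=blob(V<50,(310,218,323,230),.122); print('knob dark',len(P),px,k)
px,k,P=blob(((H<8)|(H>172))&(S>120),(312,226,323,236),.05); print('pointer',len(P),px,k)
# bay edges corners of chassis tops etc.
for n,p,z in [('knobtop',(220+293/3,145+235/3),.122),('block top face',(220+305/3,145+60/3),.09),('block front bottom',(220+305/3,145+62/3),.054),('guideL',(220+278/3,145+150/3),.062),('guideL far',(220+276/3,145+75/3),.062),('guideR',(220+324/3,145+155/3),.062),('guideR far',(220+332/3,145+75/3),.062)]: print(n,at(s,p,z).round(4))
E
python3 b.py
```

```text
[ 17 165 210]
orange 212 [415.66509434 222.74528302] [ 0.47053396 -0.33860747] ((470.9382019042969, -338.6042175292969), (61.97734069824219, 39.71772384643555), 7.879804611206055)
[0.00158691 0.00382346] [-0.99267716 -0.12079757] 6.938135033371336
green 12 [289.  232.5] [0.42996764 0.09217607]
wl 18 [260.5        230.77777778] [0.43347467 0.19060018]
wr 18 [324.16666667 234.77777778] [ 0.42510683 -0.02947541]
len 0.22023462002261845 slide yaw -0.0380042318680774
knob dark 14 [316.42857143 224.28571429] [ 0.45027605 -0.00109754]
pointer 0 [nan nan] nan
knobtop [ 0.4535 -0.005   0.122 ]
block top face [ 0.6543 -0.014   0.09  ]
block front bottom [ 0.6598 -0.0145  0.054 ]
guideL [0.5556 0.0138 0.062 ]
guideL far [0.642  0.0183 0.062 ]
guideR [ 0.5512 -0.0385  0.062 ]
guideR far [ 0.6438 -0.0456  0.062 ]b.py:6: RuntimeWarning: Mean of empty slice.
  P=np.array([at(s,x,z)[:2] for x in c]); return c.mean(0),P.mean(0),P
  ret = um.true_divide(
  ret = ret.dtype.type(ret / rcount)
```

apply_moves:
  commands:
    - [0,0,0.06,0.022,-0.043,0,100]
    - [0,0,0.12,0.044,-0.086,0,90]
    - [0,0,0.18,0.066,-0.129,0,80]
    - [0,0,0.24,0.088,-0.172,0,65]
    - [0,0,0.29,0.11,-0.215,0,55]

```text
time: 1.9
tool_pos: [0.288, 0.3039, 0.2057]
ee_rot: [3.141, 0.001, 3.106]
wrist_force: [0.5, 0.1, -0.0]
width: 0.0654
finger_force: 0.0
```

apply_moves:
  commands:
    - [0,0,0,0.022,-0.043,0,55]
    - [0,0,0,0.044,-0.086,0,55]
    - [0,0,0,0.066,-0.129,0,55]
    - [0,0,0,0.088,-0.172,0,55]
    - [0,0,0,0.11,-0.215,0,55]

```text
time: 2.4
tool_pos: [0.3981, 0.0887, 0.2059]
ee_rot: [3.141, 0.001, 3.103]
wrist_force: [1.2, -0.0, -0.9]
width: 0.0517
finger_force: 0.0
```

apply_moves:
  commands:
    - [0,0,0,0.022,-0.043,0,55]
    - [0,0,0,0.044,-0.08,0,55]
    - [0,0,0,0.054,-0.093,0,55]
    - [0,0,0,0.054,-0.093,0,55]
    - [0,0,0,0.054,-0.093,0,55]

```text
time: 2.9
tool_pos: [0.4512, -0.0015, 0.2054]
ee_rot: [3.14, -0.001, 3.103]
wrist_force: [-0.9, -0.1, -0.6]
width: 0.0516
finger_force: 0.0
```

```bash
python3 -c "
from h import *
import bench
print([n for n in dir(bench) if n[0]!='_'], getattr(bench,'grip_point_offset',None))
s=snap('scene','s1');o=get_obs();print(o['tool_pos'],o['ee_rot'],o['width'],o['wrist_force'])
cv2.imwrite('pics/s1c.png',cv2.resize(s['pixels'][130:270,240:440,::-1],None,fx=4,fy=4,interpolation=cv2.INTER_CUBIC))
print(place_of('scene','push_knob')[:2],proj(s,[o['tool_pos']]))"
```

```text
['IKError', 'close_job', 'get_obs', 'grip_point_offset', 'masks_of', 'place_of', 'snapshot'] 0.0188
[ 0.45106918 -0.00106827  0.20554113] [ 3.14064826e+00 -4.19982488e-04  3.10438765e+00] 0.051437568856000024 [-0.05458046  1.2769612   0.18708035]
[{'pixel': [302.1, 189.3], 'score': 0.81}] [[302.52130982 158.33492857]]
```

View pics/s1c.png

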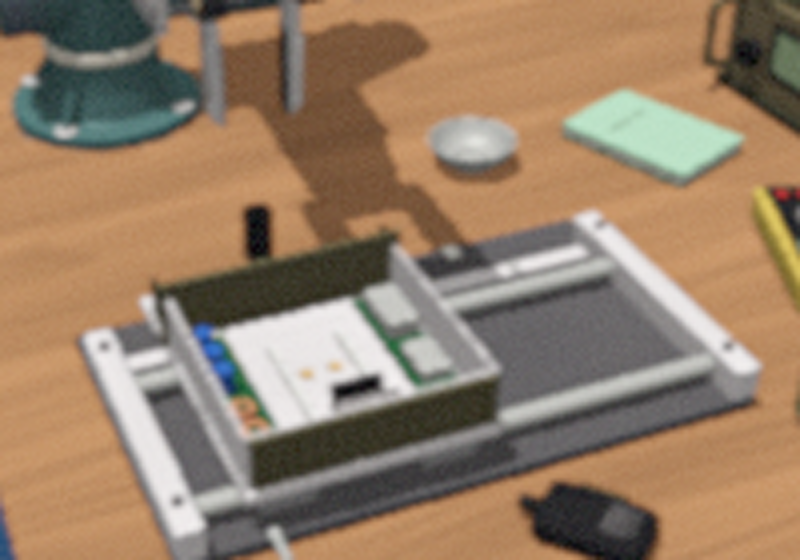

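The knob at crop (258,230) sits directly under the fingers at (210–290,110), so I'll go down and grip it.

apply_moves:
  commands:
    - [0,0,0,0.001,0,-0.04,55]
    - [0,0,0,0.002,0,-0.08,55]
    - [0,0,0,0.002,0,-0.105,55]
    - [0,0,0,0.002,0,-0.118,55]
    - [0,0,0,0.002,0,-0.118,55]

```text
time: 3.5
tool_pos: [0.452, -0.0012, 0.086]
ee_rot: [3.141, -0.004, 3.105]
wrist_force: [-0.1, -0.3, 0.1]
width: 0.0517
finger_force: 0.0
```

apply_moves:
  commands:
    - [0,0,0,0,0,0,20]
    - [0,0,0,0,0,0,20]
    - [0,0,0,0,0,0,20]
    - [0,0,0,0,0,0,20]
    - [0,0,0,0,0,0,20]

```text
time: 4.0
tool_pos: [0.4547, -0.0032, 0.0891]
ee_rot: [-3.14, 0.003, 3.102]
wrist_force: [0.3, -2.8, 5.1]
width: 0.0257
finger_force: 30.0
```

apply_moves:
  commands:
    - [0,0,0,0.001,0.012,0,20]
    - [0,0,0,0.001,0.028,0,20]
    - [0,0,0,0.002,0.044,0,20]
    - [0,0,0,0.003,0.06,0,20]
    - [0,0,0,0.003,0.072,0,20]

```text
time: 4.5
tool_pos: [0.4573, 0.0685, 0.0891]
ee_rot: [-3.138, 0.002, 3.102]
wrist_force: [-0.0, -7.1, 6.0]
width: 0.0251
finger_force: 30.0
```

apply_moves:
  commands:
    - [0,0,0,0,0.004,0,20]
    - [0,0,0,0,0.008,0,20]
    - [0,0,0,0,0.011,0,20]
    - [0,0,0,0,0.014,0,20]
    - [0,0,0,0,0.016,0,20]

```text
time: 5.0
tool_pos: [0.4578, 0.0789, 0.089]
ee_rot: [-3.127, 0.003, 3.101]
wrist_force: [-0.3, -22.5, 4.9]
width: 0.0256
finger_force: 30.1
```

```bash
cat > c.py <<'E'
from h import *
o=get_obs();print({k:np.round(o[k],4) for k in('time','tool_pos','wrist_force','width','finger_force')})
s=snap('top')
for q,z in dict(green_mark=.013,push_knob=.102,bay=.054,contact_block=.078).items():
    for r in place_of('top',q)[:1]: print('top',q,round(r['score'],2),r['pixel'],at(s,r['pixel'],z).round(4)[:2])
s=snap('scene')
for q,z in dict(push_knob=.102,bay=.054,contact_block=.078).items():
    for r in place_of('scene',q)[:1]: print('scene',q,round(r['score'],2),r['pixel'],at(s,r['pixel'],z).round(4)[:2])
E
python3 c.py
```

```text
{'time': np.float64(5.0), 'tool_pos': array([0.4578, 0.0789, 0.089 ]), 'wrist_force': array([ -0.2545, -22.5459,   4.8574]), 'width': np.float64(0.0256), 'finger_force': np.float64(30.0769)}
top green_mark 0.9 [291.0, 231.2] [0.4346 0.0854]
top push_knob 0.39 [348.4, 131.6] [ 0.7696 -0.1015]
top bay 0.61 [297.5, 173.3] [0.6308 0.0678]
top contact_block 0.48 [297.9, 164.2] [0.6575 0.0666]
scene push_knob 0.97 [325.9, 183.2] [0.467  0.0728]
scene bay 0.59 [346.8, 224.5] [0.6396 0.0624]
scene contact_block 0.5 [352.2, 225.7] [0.6776 0.0594]
```

apply_moves:
  commands:
    - [0,0,0,0,0.0,0,20]
    - [0,0,0,0,0.0,0,20]
    - [0,0,0,0,0.001,0,20]
    - [0,0,0,0,0.001,0,20]
    - [0,0,0,0,0.001,0,20]

```text
time: 5.95
tool_pos: [0.458, 0.0838, 0.089]
ee_rot: [-3.137, 0.003, 3.101]
wrist_force: [-0.8, -7.7, 5.3]
width: 0.0256
finger_force: 30.0
```

```bash
python3 -c "
from h import *
s=snap('top');t=snap('scene')
f=lambda s,l,t:cv2.resize(s['pixels'][t:t+130,l:l+180,::-1],None,fx=4,fy=4,interpolation=cv2.INTER_CUBIC)
cv2.imwrite('pics/d1.png',np.vstack([cv2.resize(f(s,220,135),None,fx=.55,fy=.55),f(t,250,140)[:310]]))"
```

```text
Traceback (most recent call last):
ValueError: all the input array dimensions except for the concatenation axis must match exactly, but along dimension 1, the array at index 0 has size 396 and the array at index 1 has size 720
```

apply_moves:
  commands:
    - [0,0,0,0,0.001,0,20]
    - [0,0,0,0,0.002,0,20]
    - [0,0,0,0,0.003,0,20]
    - [0,0,0,0,0.003,0,20]
    - [0,0,0,0,0.003,0,20]

```text
time: 6.55
tool_pos: [0.4581, 0.0898, 0.089]
ee_rot: [3.141, 0.004, 3.103]
wrist_force: [1.7, -0.3, 5.6]
width: 0.0255
finger_force: 30.0
```

apply_moves:
  commands:
    - [0,0,0,0,0,0,20]
    - [0,0,0,0,0,0,20]
    - [0,0,0,0,0,0,20]
    - [0,0,0,0,0,0,20]
    - [0,0,0,0,0,0,20]

```text
time: 7.05
tool_pos: [0.4582, 0.0898, 0.089]
ee_rot: [3.141, 0.004, 3.103]
wrist_force: [0.8, -0.6, 5.4]
width: 0.0256
finger_force: 30.0
```

apply_moves:
  commands:
    - [0,0,0,0,0,0,50]
    - [0,0,0,0,0,0,55]
    - [0,0,0,0,0,0,55]
    - [0,0,0,0,0,0.02,55]
    - [0,0,0,0,0,0.06,55]

```text
time: 7.55
tool_pos: [0.4535, 0.0895, 0.1439]
ee_rot: [-3.141, -0.01, 3.103]
wrist_force: [-0.1, 1.4, 0.6]
width: 0.0517
finger_force: 0.0
```

apply_moves:
  commands:
    - [0,0,0.03,0,-0.03,0.04,60]
    - [0,0,0.06,0,-0.07,0.07,70]
    - [0,0,0.09,0.002,-0.11,0.07,80]
    - [0,0,0.12,0.004,-0.155,0.07,85]
    - [0,0,0.15,0.006,-0.2,0.07,85]

```text
time: 8.05
tool_pos: [0.4624, -0.1117, 0.2175]
ee_rot: [3.141, 0.0, -3.028]
wrist_force: [0.7, 0.9, 0.2]
width: 0.0798
finger_force: 0.0
```

```bash
python3 c.py; sed -e "s/orange',len/o',len/" b.py >/dev/null; python3 -c "
from h import *
s=snap('top');t=snap('scene')
f=lambda s,l,t,h:cv2.resize(s['pixels'][t:t+h,l:l+190,::-1],None,fx=4,fy=4,interpolation=cv2.INTER_CUBIC)
cv2.imwrite('pics/d2.png',np.vstack([f(s,220,150,90),f(t,255,180,58)]))"
```

```text
{'time': np.float64(8.05), 'tool_pos': array([ 0.4624, -0.1117,  0.2175]), 'wrist_force': array([0.6751, 0.8679, 0.1831]), 'width': np.float64(0.0798), 'finger_force': np.float64(0.0)}
top green_mark 0.57 [288.7, 231.7] [0.4327 0.0933]
top push_knob 0.85 [290.5, 222.6] [0.4556 0.0841]
top bay 0.56 [293.9, 172.7] [0.6325 0.0802]
top contact_block 0.47 [295.8, 164.4] [0.6566 0.0737]
scene push_knob 0.82 [324.6, 183.3] [0.4657 0.0686]
scene bay 0.59 [352.9, 220.4] [0.6296 0.089 ]
scene contact_block 0.57 [357.2, 222.2] [0.6693 0.0808]
```

View pics/d2.png

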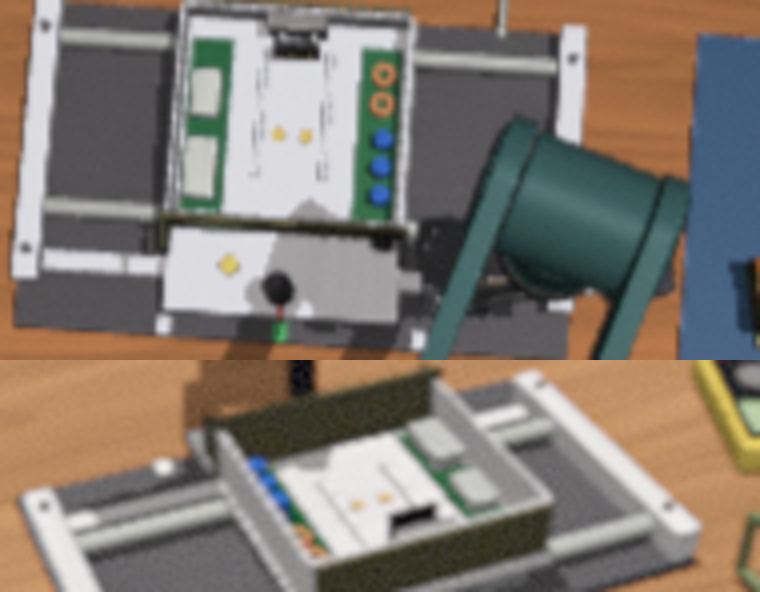

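The pointer at (280,315) stands level with the green mark at (280,330) and the knob is free, so the carriage is in the detent. Next the module.

apply_moves:
  commands:
    - [0,0,0.015,0.002,-0.045,0,85]
    - [0,0,0.015,0.004,-0.09,0,85]
    - [0,0,0.015,0.006,-0.135,0,85]
    - [0,0,0.015,0.008,-0.18,-0.02,85]
    - [0,0,0.015,0.008,-0.22,-0.05,85]

```text
time: 9.1
tool_pos: [0.4722, -0.3329, 0.1695]
ee_rot: [-3.137, 0.004, -3.015]
wrist_force: [0.1, -0.5, -0.1]
width: 0.08
finger_force: 0.0
```

```bash
cat > m.py <<'E'
from h import *
o=get_obs();print({k:np.round(o[k],4) for k in('time','tool_pos','ee_rot','wrist_force','width')})
for n,box in(('scene',(190,215,225,255)),('top',(400,205,430,242))):
    s=snap(n); im=s['pixels']; hsv=cv2.cvtColor(im,cv2.COLOR_RGB2HSV).astype(int)
    l,t,r,b=box; m=np.zeros(im.shape[:2],bool)
    m[t:b,l:r]=((abs(hsv[...,0]-16)<6)&(hsv[...,1]>150)&(hsv[...,2]>150))[t:b,l:r]
    c=np.argwhere(m)[:,::-1]
    if len(c)<20: print(n,'few',len(c)); continue
    P=np.array([at(s,x,.055)[:2] for x in c])
    print(n,len(c),P.mean(0),cv2.minAreaRect((P*1000).astype(np.float32)))
    for q,z in(('module',.003),('module_plug',.027)):
        for r in place_of(n,q)[:3]:
            p=at(s,r['pixel'],z)
            if abs(p[1]+.337)<.03: print(n,q,round(r['score'],2),p.round(4))
    cv2.imwrite('pics/m_%s.png'%n,cv2.resize(im[t-40:b+20,l-50:r+50,::-1],None,fx=5,fy=5,interpolation=cv2.INTER_CUBIC))
E
python3 m.py
```

```text
{'time': np.float64(9.1), 'tool_pos': array([ 0.4722, -0.3329,  0.1695]), 'ee_rot': array([-3.1371,  0.0043, -3.0146]), 'wrist_force': array([ 0.1018, -0.5079, -0.0779]), 'width': np.float64(0.08)}
scene 149 [ 0.48125073 -0.33894387] ((480.2198181152344, -339.1038818359375), (58.18313217163086, 38.86542510986328), 6.941391468048096)
scene module 0.91 [ 0.4842 -0.329   0.003 ]
scene module_plug 0.91 [ 0.4981 -0.3334  0.027 ]Traceback (most recent call last):
  File "m.py", line 15, in <module>
    cv2.imwrite('pics/m_%s.png'%n,cv2.resize(im[t-40:b+20,l-50:r+50,::-1],None,fx=5,fy=5,interpolation=cv2.INTER_CUBIC))
                                                               ~^~~
TypeError: unsupported operand type(s) for +: 'dict' and 'int'
```

apply_moves:
  commands:
    - [0,0,0,0.003,-0.006,-0.04,85]
    - [0,0,0,0.003,-0.006,-0.085,85]
    - [0,0,0,0.003,-0.006,-0.12,85]
    - [0,0,0,0.003,-0.006,-0.145,85]
    - [0,0,0,0.003,-0.006,-0.155,85]

```text
time: 9.75
tool_pos: [0.4731, -0.3337, 0.0106]
ee_rot: [3.138, -0.002, -3.013]
wrist_force: [-0.0, -1.1, 0.3]
width: 0.0799
finger_force: 0.0
```

```bash
python3 -c "
from h import *
o=get_obs();print(o['tool_pos'],o['ee_rot'],o['wrist_force'])
s=snap('scene');cv2.imwrite('pics/e1.png',cv2.resize(s['pixels'][190:280,150:260,::-1],None,fx=6,fy=6,interpolation=cv2.INTER_CUBIC))"
```

```text
[ 0.47309248 -0.33372433  0.01062152] [ 3.13823263e+00 -2.24780857e-03 -3.01330841e+00] [-0.04853797 -1.08871353  0.27710343]
```

View pics/e1.png

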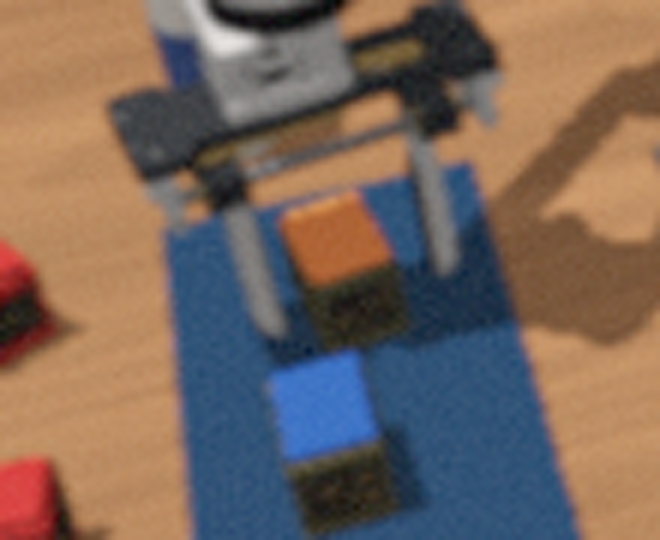

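The fingers straddle the orange module at crop (340,260), with the blue spare clear of them. I'll centre, raise 4 mm and close.

apply_moves:
  commands:
    - [0,0,0,0.002,-0.004,0.004,85]
    - [0,0,0,0.002,-0.004,0.004,60]
    - [0,0,0,0.002,-0.004,0.004,45]
    - [0,0,0,0.002,-0.004,0.004,40]
    - [0,0,0,0.002,-0.004,0.004,35]

```text
time: 10.3
tool_pos: [0.4759, -0.3408, 0.0173]
ee_rot: [-3.141, 0.001, -3.016]
wrist_force: [0.2, 1.0, -0.7]
width: 0.0514
finger_force: 0.0
```

apply_moves:
  commands:
    - [0,0,0,0,0,0,35]
    - [0,0,0,0,0,0,35]
    - [0,0,0,0,0,0,35]
    - [0,0,0,0,0,0.01,35]
    - [0,0,0,0,0,0.03,35]

```text
time: 10.8
tool_pos: [0.4736, -0.3395, 0.0438]
ee_rot: [3.138, -0.005, -3.015]
wrist_force: [1.0, 0.2, -3.8]
width: 0.0435
finger_force: 30.0
```

apply_moves:
  commands:
    - [0,0,0,0,0,0.04,35]
    - [0,0,0,0,0,0.08,35]
    - [0,0,0,0,0,0.11,35]
    - [0,0,0,0,0,0.13,35]
    - [0,0,0,0,0,0.13,35]

```text
time: 11.3
tool_pos: [0.4769, -0.3423, 0.1804]
ee_rot: [-3.135, 0.005, -3.016]
wrist_force: [0.9, -0.4, -3.9]
width: 0.0437
finger_force: 30.0
```

```bash
cat > bay.py <<'E'
from h import *
T=[];A={'top':[],'scene':[]}
for n in A:
    for i in range(6): s=snap(n); A[n].append(s['pixels'].astype(float)); T.append(get_obs()['tool_pos'])
    A[n]=(s,np.mean(A[n],0))
    R=[r[0]['pixel'] for r in [place_of(n,'bay')] if r]; print(n,'bay',[at(s,p,.054).round(4) for p in R])
print('tcp',np.mean(T,0),np.std(T,0))
y=-.038; ux=np.array([np.cos(y),np.sin(y),0]); uy=np.array([-np.sin(y),np.cos(y),0]); B=np.array([.633,.080,.054])
W=lambda x,yy,z: B+ux*x+uy*yy+np.array([0,0,z])
out=[]
for n,(l,t,w,h,k) in dict(top=(268,152,50,58,9),scene=(318,185,60,58,6)).items():
    s,im=A[n]; c=im[t:t+h,l:l+w,::-1]; c=np.clip((c-90)*1.5,0,255).astype(np.uint8)
    c=cv2.resize(c,(w*k if n=='scene' else 400,500),interpolation=cv2.INTER_CUBIC); fx=c.shape[1]/w; fy=500/h
    def L(a,b,col):
        p=(proj(s,[a,b])-[l-.5,t-.5])*[fx,fy]; cv2.line(c,*[tuple(int(v) for v in q) for q in p],col,1)
    for sg in(1,-1): L(W(-.071,.026*sg,.008),W(.032,.026*sg,.008),(0,0,255))
    L(W(.032,-.02,0),W(.032,.02,0),(0,200,0)); L(W(.032,-.02,.036),W(.032,.02,.036),(255,0,0))
    out.append(c)
cv2.imwrite('pics/bay.png',np.hstack(out))
s,im=A['top']; np.save('top.npy',im)
E
python3 bay.py
```

```text
top bay [array([0.6301, 0.0801, 0.054 ])]
scene bay [array([0.6351, 0.0807, 0.054 ])]
tcp [ 0.47516694 -0.34026503  0.17520622] [0.00043516 0.0004303  0.00114888]
```

View pics/bay.png

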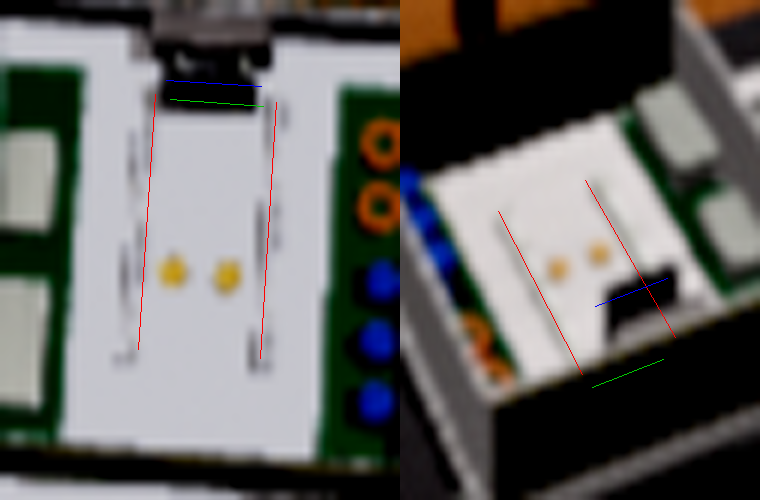

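The overlay fits the guides (red lines vs. dark lines at left 131, right 262) to within about 2 mm; the block at (160–255,60–108) sits about 1 px further left. I'll refine yaw and the y offset numerically.

```bash
cat > f.py <<'E'
from h import *
s=snap('top'); im=np.load('top.npy'); g=im.mean(2)
sat=im.max(2)-im.min(2)
def cen(w,box,z):
    l,t,r,b=box; w=w[t:b,l:r]; yy,xx=np.mgrid[t:b,l:r]; p=np.array([(w*xx).sum(),(w*yy).sum()])/w.sum(); return p,at(s,p,z)[:2]
br=np.clip(g-110,0,None)
a=cen(br,(255,226,267,236),.013); b=cen(br,(319,230,331,240),.013); gr=cen(np.clip(im[...,1]-im[...,0]-30,0,None),(282,227,296,238),.013)
print('wl',a,'wr',b,'g',gr); d=a[1]-b[1]; print('yaw',np.arctan2(-d[0],d[1]),np.linalg.norm(d))
# guide shadows per row: darkest column near lines
for r in range(164,196,3):
    row=g[r]; print(r,[f'{c}:{int(row[c])}' for c in range(282,304)])
E
python3 f.py
```

```text
wl (array([261.44076246, 229.37903244]), array([0.43838862, 0.18755711])) wr (array([324.12232997, 234.7405235 ]), array([ 0.42522975, -0.02931919])) g (array([289.39274   , 232.55215395]), array([0.42981983, 0.09081564]))
yaw -0.060600232860614126 0.21727514015191826
164 ['282:223', '283:223', '284:222', '285:216', '286:178', '287:162', '288:131', '289:114', '290:112', '291:97', '292:94', '293:92', '294:81', '295:78', '296:76', '297:91', '298:80', '299:96', '300:191', '301:171', '302:204', '303:197']
167 ['282:223', '283:221', '284:206', '285:214', '286:189', '287:212', '288:222', '289:222', '290:222', '291:223', '292:222', '293:223', '294:222', '295:223', '296:222', '297:222', '298:222', '299:223', '300:219', '301:186', '302:210', '303:214']
170 ['282:222', '283:219', '284:189', '285:209', '286:195', '287:214', '288:222', '289:222', '290:223', '291:222', '292:223', '293:223', '294:222', '295:223', '296:223', '297:223', '298:222', '299:222', '300:222', '301:208', '302:216', '303:222']
173 ['282:223', '283:221', '284:202', '285:208', '286:219', '287:222', '288:223', '289:223', '290:2
[... 1176 characters left out ...]
85:219', '286:223', '287:222', '288:223', '289:223', '290:223', '291:223', '292:222', '293:223', '294:222', '295:223', '296:223', '297:223', '298:223', '299:222', '300:218', '301:213', '302:220', '303:222']
191 ['282:222', '283:219', '284:210', '285:220', '286:223', '287:222', '288:223', '289:222', '290:223', '291:223', '292:223', '293:222', '294:223', '295:222', '296:223', '297:222', '298:220', '299:186', '300:207', '301:192', '302:214', '303:222']
194 ['282:212', '283:212', '284:211', '285:220', '286:222', '287:223', '288:223', '289:223', '290:223', '291:222', '292:222', '293:222', '294:222', '295:223', '296:222', '297:223', '298:219', '299:175', '300:192', '301:193', '302:216', '303:222']
```

```bash
cat > g.py <<'E'
from h import *
s=snap('top')
for p in [(293.6,167),(292.6,180),(291.6,193)]: print(at(s,p,.060).round(4))
for p in [(286,164.5),(299.5,165.5),(292.8,165)]: print('block bottom',at(s,p,.054).round(4))
T=[]
for i in range(3): snap('scene'); T.append(get_obs()['tool_pos'])
print(np.mean(T,0), get_obs()['ee_rot'],get_obs()['wrist_force'])
r=place_of('scene','module_plug'); sc=snap('scene')
print([ (q['score'],q['pixel']) for q in r[:4]], 'tcp px',proj(sc,[np.mean(T,0)]))
t=np.mean(T,0); y=.127
for off in(-.005,0,.005): print(off,proj(sc,[t+np.array([np.cos(y),np.sin(y),0])*(.032+off)+[0,0,.0105]]))
for q in masks_of('scene','module')[:3]: print(q['score'],q['extent'])
cv2.imwrite('pics/hand.png',cv2.resize(sc['pixels'][150:270,150:270,::-1],None,fx=5,fy=5,interpolation=cv2.INTER_CUBIC))
E
python3 g.py
```

```text
[0.6512 0.0816 0.06  ]
[0.6058 0.0836 0.06  ]
[0.5609 0.0855 0.06  ]
block bottom [0.6605 0.1082 0.054 ]
block bottom [0.6583 0.0617 0.054 ]
block bottom [0.6594 0.0848 0.054 ]
[ 0.4756525  -0.34045214  0.17659098] [ 3.14158711e+00  1.26833670e-04 -3.01536432e+00] [-0.12214108 -0.03675375 -3.58844557]
[(0.88, [195.8, 197.5]), (0.82, [153.0, 243.5]), (0.69, [330.1, 184.9]), (0.63, [158.4, 278.7])] tcp px [[195.79049462 195.60758853]]
-0.005 [[197.77293513 197.07890269]]
0 [[198.29084727 197.93818558]]
0.005 [[198.81239919 198.80350732]]
0.92 [135.1, 266.3, 162.5, 294.8]
0.84 [135.4, 225.4, 159.5, 249.9]
0.63 [187.9, 178.5, 211.4, 201.9]
```

View pics/hand.png

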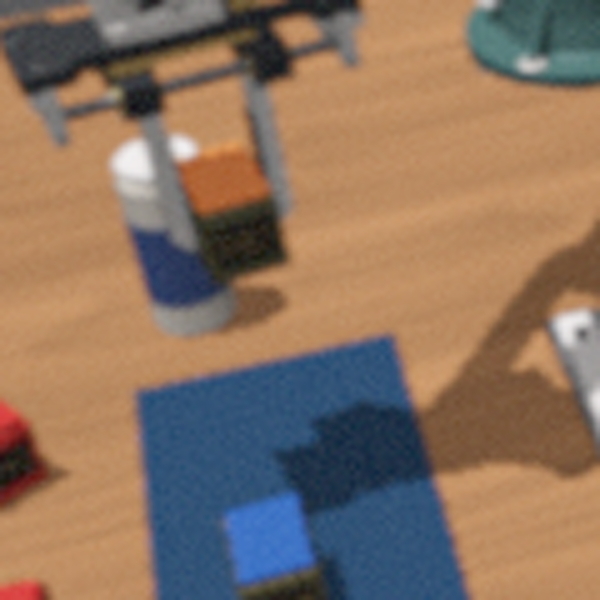

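The module hangs level and square in the fingers, orange top at crop (225,180), clear of the spray can. Now carry it to above the bay.

apply_moves:
  commands:
    - [0,0,-0.02,0.006,0.02,0,35]
    - [0,0,-0.04,0.014,0.055,0,35]
    - [0,0,-0.06,0.024,0.095,0,35]
    - [0,0,-0.08,0.036,0.135,0,35]
    - [0,0,-0.1,0.048,0.175,0,35]

```text
time: 12.9
tool_pos: [0.5238, -0.1641, 0.1767]
ee_rot: [-3.142, 0.001, -3.117]
wrist_force: [0.1, 0.7, -2.6]
width: 0.0438
finger_force: 30.0
```

apply_moves:
  commands:
    - [0,0,-0.015,0.012,0.04,0,35]
    - [0,0,-0.03,0.024,0.08,0,35]
    - [0,0,-0.045,0.036,0.12,0,35]
    - [0,0,-0.06,0.048,0.16,0,35]
    - [0,0,-0.068,0.056,0.19,0,35]

```text
time: 13.4
tool_pos: [0.5801, 0.0272, 0.1766]
ee_rot: [3.141, 0.001, 3.101]
wrist_force: [0.7, -0.4, -4.1]
width: 0.0436
finger_force: 30.0
```

apply_moves:
  commands:
    - [0,0,0,0.006,0.025,0,35]
    - [0,0,0,0.01,0.045,0,35]
    - [0,0,0,0.0125,0.059,0,35]
    - [0,0,0,0.0125,0.059,0,35]
    - [0,0,0,0.0125,0.059,0,35]

```text
time: 13.9
tool_pos: [0.592, 0.083, 0.1764]
ee_rot: [-3.141, -0.0, 3.1]
wrist_force: [0.9, -0.5, -3.3]
width: 0.0437
finger_force: 30.0
```

```bash
cat > t.py <<'E'
from h import *
T=[];F=[];E=[]
for i in range(5):
    s=snap('scene'); o=get_obs(); T.append(o['tool_pos']); F.append(o['wrist_force']); E.append(o['ee_rot'])
t=np.mean(T,0); print('t',o['time'],'tcp',t.round(4),np.std(T,0).round(4),'F',np.mean(F,0).round(2),'yaw',E[-1].round(4),'torq',o['wrist_torque'].round(3))
E
python3 t.py
```

```text
t 14.15 tcp [0.592  0.0824 0.1766] [0.     0.0001 0.    ] F [ 0.16  0.03 -3.3 ] yaw [-3.1415e+00  1.0000e-04  3.0983e+00] torq [ 0.059 -0.011  0.042]
```

apply_moves:
  commands:
    - [0,0,0,0,0.001,-0.03,35]
    - [0,0,0,0,0.001,-0.06,35]
    - [0,0,0,0,0.001,-0.085,35]
    - [0,0,0,0,0.001,-0.097,35]
    - [0,0,0,0,0.001,-0.099,35]

```text
time: 14.65
tool_pos: [0.5908, 0.084, 0.0755]
ee_rot: [-3.141, -0.004, 3.099]
wrist_force: [-1.0, -0.2, -3.9]
width: 0.0438
finger_force: 30.0
```

```bash
python3 t.py; python3 -c "
from h import *
a=np.mean([snap('scene')['pixels'].astype(float) for i in range(4)],0).astype(np.uint8)
cv2.imwrite('pics/in1.png',cv2.resize(a[160:245,305:405,::-1],None,fx=7,fy=7,interpolation=cv2.INTER_CUBIC))"
```

```text
t 14.9 tcp [0.5929 0.0844 0.0787] [0.0006 0.0001 0.001 ] F [ 0.34 -0.29 -3.41] yaw [3.1412 0.0038 3.0997] torq [ 0.023 -0.024  0.021]
```

View pics/in1.png

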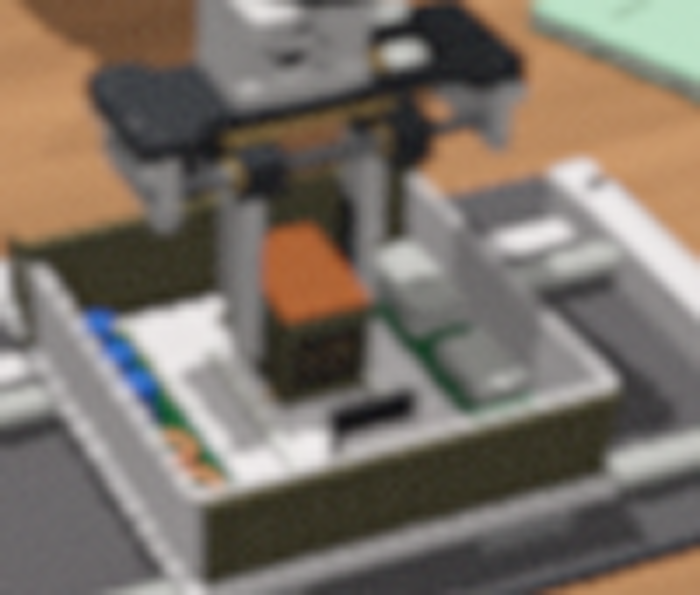

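The module hovers squarely over the guides (top front edge (290,322)–(370,300); block's dark top at (335–412,395–430)). I'll check lateral alignment by using the module itself as the camera reference.

```bash
cat > k.py <<'E'
from h import *
s=snap('scene'); t=np.array([.5925,.0843,.0782]); y=-.042
ux=np.array([np.cos(y),np.sin(y),0]); uy=np.array([-np.sin(y),np.cos(y),0])
c=lambda p:((proj(s,p)-[305,160]+.5)*7-.5).round(0)
u=t-[0,0,.0135]
for dx in(-.004,0,.004): print('mod dx',dx,'front L/R top, bottom',c([u+ux*(.032+dx)+uy*k+np.array([0,0,z]) for z in(.052,0) for k in(-.022,.022)]).tolist())
for by in(.080,.082,.085):
    B=np.array([.629,by,.054]); print('block',by,c([B+ux*(.032+d)+uy*k+np.array([0,0,.036]) for d in(0,.012) for k in(-.02,.02)]).tolist())
E
python3 k.py
```

```text
mod dx -0.004 front L/R top, bottom [[276.0, 314.0], [368.0, 291.0], [273.0, 410.0], [362.0, 387.0]]
mod dx 0 front L/R top, bottom [[280.0, 319.0], [372.0, 296.0], [276.0, 415.0], [366.0, 392.0]]
mod dx 0.004 front L/R top, bottom [[284.0, 324.0], [376.0, 301.0], [280.0, 421.0], [370.0, 397.0]]
block 0.08 [[313.0, 418.0], [398.0, 395.0], [326.0, 434.0], [411.0, 411.0]]
block 0.082 [[317.0, 416.0], [402.0, 394.0], [330.0, 433.0], [415.0, 410.0]]
block 0.085 [[324.0, 415.0], [408.0, 392.0], [336.0, 431.0], [421.0, 408.0]]
```

apply_moves:
  commands:
    - [0,0,0,0,0.001,-0.003,35]
    - [0,0,0,0,0.001,-0.005,35]
    - [0,0,0,0,0.001,-0.006,35]
    - [0,0,0,0,0.001,-0.007,35]
    - [0,0,0,0,0.001,-0.007,35]

```text
time: 15.65
tool_pos: [0.5919, 0.0855, 0.0702]
ee_rot: [-3.142, -0.001, 3.1]
wrist_force: [0.1, 0.4, -3.4]
width: 0.0439
finger_force: 30.0
```

```bash
python3 t.py
```

```text
t 15.9 tcp [0.5921 0.0855 0.0705] [0.0001 0.     0.0001] F [ 0.17 -0.14 -3.58] yaw [3.1415e+00 2.0000e-04 3.0998e+00] torq [ 0.011 -0.009 -0.011]
```

apply_moves:
  commands:
    - [0,0,0,0,0,-0.001,35]
    - [0,0,0,0,0,-0.0015,35]
    - [0,0,0,0,0,-0.002,35]
    - [0,0,0,0,0,-0.002,35]
    - [0,0,0,0,0,-0.002,35]

```text
time: 16.4
tool_pos: [0.5921, 0.0856, 0.0685]
ee_rot: [3.141, 0.0, 3.1]
wrist_force: [0.1, 0.8, -4.1]
width: 0.0438
finger_force: 30.0
```

apply_moves:
  commands:
    - [0,0,0,0,0,-0.001,35]
    - [0,0,0,0,0,-0.001,35]
    - [0,0,0,0,0,-0.001,35]
    - [0,0,0,0,0,-0.001,35]
    - [0,0,0,0,0,-0.001,35]

```text
time: 16.9
tool_pos: [0.5924, 0.0855, 0.0679]
ee_rot: [3.141, 0.001, 3.1]
wrist_force: [-0.0, -0.3, -1.4]
width: 0.0441
finger_force: 30.0
```

apply_moves:
  commands:
    - [0,0,0,0,0,-0.0005,35]
    - [0,0,0,0.003,0,-0.0005,35]
    - [0,0,0,0.008,0,-0.0005,35]
    - [0,0,0,0.013,-0.0005,-0.0005,35]
    - [0,0,0,0.018,-0.001,-0.0005,35]

```text
time: 17.4
tool_pos: [0.6104, 0.0848, 0.0678]
ee_rot: [3.141, -0.0, 3.1]
wrist_force: [-4.9, -0.1, 5.3]
width: 0.0441
finger_force: 30.0
```

apply_moves:
  commands:
    - [0,0,0,0.002,0,0,35]
    - [0,0,0,0.004,0,0,35]
    - [0,0,0,0.006,0,0,35]
    - [0,0,0,0.007,0,0,35]
    - [0,0,0,0.008,0,0,35]

```text
time: 17.9
tool_pos: [0.6183, 0.0846, 0.0679]
ee_rot: [3.141, -0.0, 3.1]
wrist_force: [-6.3, -0.6, 6.3]
width: 0.0439
finger_force: 30.0
```

```bash
python3 t.py
```

```text
t 18.15 tcp [0.6184 0.0846 0.0679] [0. 0. 0.] F [-4.48 -0.3   5.69] yaw [3.1413e+00 2.0000e-04 3.0999e+00] torq [0.104 0.812 0.025]
```

apply_moves:
  commands:
    - [0,0,0,0,0,0.0006,35]
    - [0,0,0,0,0,0.0006,35]
    - [0,0,0,0.001,0,0.0006,35]
    - [0,0,0,0.002,0,0.0006,35]
    - [0,0,0,0.002,0,0.0006,35]

```text
time: 18.65
tool_pos: [0.6202, 0.0846, 0.0679]
ee_rot: [3.141, -0.0, 3.1]
wrist_force: [-4.0, -0.4, 5.2]
width: 0.044
finger_force: 30.0
```

```bash
python3 t.py
```

```text
t 18.9 tcp [0.6202 0.0846 0.0679] [0. 0. 0.] F [-4.1  -0.14  4.52] yaw [3.1414e+00 2.0000e-04 3.0998e+00] torq [0.185 0.721 0.081]
```

apply_moves:
  commands:
    - [0,0,0,0,0,0.001,35]
    - [0,0,0,0,0,0.0015,35]
    - [0,0,0,0.001,0,0.0015,35]
    - [0,0,0,0.002,0,0.0015,35]
    - [0,0,0,0.002,0,0.0015,35]

```text
time: 19.4
tool_pos: [0.6221, 0.0844, 0.0681]
ee_rot: [-3.141, -0.001, 3.1]
wrist_force: [0.2, 0.0, -3.6]
width: 0.044
finger_force: 30.0
```

```bash
python3 t.py
```

```text
t 19.65 tcp [0.6221 0.0845 0.0686] [0.     0.     0.0002] F [-0.04 -0.03 -3.43] yaw [ 3.1416e+00 -2.0000e-04  3.0998e+00] torq [-0.009 -0.072 -0.008]
```

apply_moves:
  commands:
    - [0,0,0,0,0,-0.0007,35]
    - [0,0,0,0.001,0,-0.0007,35]
    - [0,0,0,0.002,0,-0.0007,35]
    - [0,0,0,0.003,0,-0.0007,35]
    - [0,0,0,0.003,0,-0.0007,35]

```text
time: 20.15
tool_pos: [0.6253, 0.0846, 0.0685]
ee_rot: [3.141, 0.0, 3.1]
wrist_force: [-0.2, 0.0, -3.7]
width: 0.0437
finger_force: 30.0
```

```bash
python3 t.py
```

```text
t 20.4 tcp [0.6251 0.0846 0.0684] [0. 0. 0.] F [ 0.14  0.4  -3.57] yaw [ 3.1415e+00 -1.0000e-04  3.0998e+00] torq [ 0.034 -0.034 -0.013]
```

apply_moves:
  commands:
    - [0,0,0,0,0,-0.0005,35]
    - [0,0,0,0.001,0,-0.0005,35]
    - [0,0,0,0.002,0,-0.0005,35]
    - [0,0,0,0.003,-0.0003,-0.0005,35]
    - [0,0,0,0.003,-0.0003,-0.0005,35]

```text
time: 20.9
tool_pos: [0.6284, 0.0842, 0.0679]
ee_rot: [3.142, 0.0, 3.1]
wrist_force: [-0.8, -0.1, -1.9]
width: 0.0436
finger_force: 30.0
```

```bash
python3 t.py
```

```text
t 21.15 tcp [0.6282 0.0842 0.0679] [0.0001 0.     0.    ] F [ 0.11  0.14 -3.15] yaw [ 3.1415 -0.      3.0998] torq [ 0.042 -0.02  -0.046]
```

Just resting on the floor now. I'll advance slowly until contact.

apply_moves:
  commands:
    - [0,0,0,0.0005,0,0,35]
    - [0,0,0,0.001,0,0,35]
    - [0,0,0,0.0015,0,0,35]
    - [0,0,0,0.002,0,0,35]
    - [0,0,0,0.002,0,0,35]

```text
time: 21.65
tool_pos: [0.6302, 0.0843, 0.0679]
ee_rot: [3.141, 0.0, 3.1]
wrist_force: [0.5, -0.5, -4.0]
width: 0.0439
finger_force: 30.0
```

apply_moves:
  commands:
    - [0,0,0,0.0005,0,0,35]
    - [0,0,0,0.001,0,0,35]
    - [0,0,0,0.0015,0,0,35]
    - [0,0,0,0.002,0,0,35]
    - [0,0,0,0.002,0,0,35]

```text
time: 22.15
tool_pos: [0.6314, 0.0842, 0.0679]
ee_rot: [-3.142, -0.002, 3.1]
wrist_force: [-4.0, 0.1, -1.4]
width: 0.0439
finger_force: 30.0
```

```bash
python3 t.py
```

```text
t 22.4 tcp [0.6315 0.0842 0.0679] [0.0001 0.     0.    ] F [-4.19 -0.35 -0.76] yaw [-3.1415e+00 -1.0000e-03  3.0999e+00] torq [-0.028  0.751  0.054]
```

apply_moves:
  commands:
    - [0,0,0,0.0005,0,0,35]
    - [0,0,0,0.001,0,0,35]
    - [0,0,0,0.0015,0,0,35]
    - [0,0,0,0.002,0,0,35]
    - [0,0,0,0.0025,-0.0001,0,35]

```text
time: 22.9
tool_pos: [0.6335, 0.0842, 0.0679]
ee_rot: [-3.142, -0.003, 3.1]
wrist_force: [-7.3, 0.1, 0.8]
width: 0.0437
finger_force: 30.0
```

apply_moves:
  commands:
    - [0,0,0,0.0004,0,0,35]
    - [0,0,0,0.0008,0,0,35]
    - [0,0,0,0.001,0,0,35]
    - [0,0,0,0.0012,0,0,35]
    - [0,0,0,0.0015,-0.0001,0,35]

```text
time: 23.4
tool_pos: [0.6344, 0.0841, 0.068]
ee_rot: [-3.142, -0.004, 3.1]
wrist_force: [-7.7, 1.1, 2.9]
width: 0.0439
finger_force: 30.0
```

```bash
python3 t.py
```

```text
t 23.65 tcp [0.6344 0.0841 0.068 ] [0. 0. 0.] F [-8.1  -0.19  1.8 ] yaw [-3.1414 -0.0038  3.1   ] torq [0.035 1.348 0.104]
```

apply_moves:
  commands:
    - [0,0,0,0.0006,0,0,35]
    - [0,0,0,0.0012,0,0,35]
    - [0,0,0,0.0018,0,0,35]
    - [0,0,0,0.0024,-0.0001,0,35]
    - [0,0,0,0.003,-0.0001,0,35]

```text
time: 24.15
tool_pos: [0.6364, 0.084, 0.068]
ee_rot: [-3.141, -0.006, 3.1]
wrist_force: [-12.0, -1.4, 3.4]
width: 0.0439
finger_force: 30.0
```

```bash
python3 t.py
```

```text
t 24.4 tcp [0.6364 0.084  0.068 ] [0. 0. 0.] F [-11.24  -0.21   3.14] yaw [-3.1413 -0.0061  3.1002] torq [-0.014  1.838  0.127]
```

apply_moves:
  commands:
    - [0,-0.002,0,0.0002,0,0,35]
    - [0,-0.004,0,0.0004,0,0,35]
    - [0,-0.005,0,0.0004,0,0,35]
    - [0,-0.005,0,0.0004,0,0,35]
    - [0,-0.005,0,0.0004,0,0,35]

```text
time: 24.9
tool_pos: [0.6365, 0.084, 0.0679]
ee_rot: [-3.141, -0.002, 3.1]
wrist_force: [-12.3, -0.9, 3.9]
width: 0.0438
finger_force: 30.0
```

```bash
python3 t.py; python3 -c "
from h import *
a=np.mean([snap('scene')['pixels'].astype(float) for i in range(2)],0).astype(np.uint8);b=snap('top')['pixels']
f=lambda i,k:cv2.resize(i[:,:,::-1],None,fx=k,fy=k,interpolation=cv2.INTER_CUBIC)
cv2.imwrite('pics/end.png',np.hstack([f(a[160:245,300:400],4.7)[:390],f(b[145:243,245:325],4)[:390]]) )"
```

```text
t 25.15 tcp [0.6365 0.084  0.0679] [0. 0. 0.] F [-11.63  -0.42   3.25] yaw [-3.1414e+00 -2.0000e-03  3.1003e+00] torq [-0.022  1.946  0.128]
```

View pics/end.png

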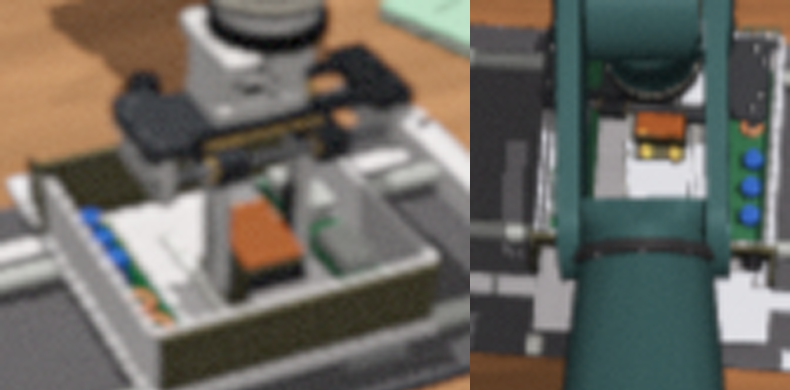

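The module (orange top at (265,235) in the scene view, (660,125) in the top view) sits between the guides against the block at about 11 N. Holding it there.

apply_moves:
  commands:
    - [0,0,0,0,0,0,35]
    - [0,0,0,0,0,0,35]
    - [0,0,0,0,0,0,35]
    - [0,0,0,0,0,0,35]
    - [0,0,0,0,0,0,35]

```text
time: 25.8
tool_pos: [0.6365, 0.084, 0.0679]
ee_rot: [-3.141, -0.002, 3.1]
wrist_force: [-11.6, -0.7, 3.2]
width: 0.0436
finger_force: 30.0
```

apply_moves:
  commands:
    - [0,0,0,0,0,0,35]
    - [0,0,0,0,0,0,35]
    - [0,0,0,0,0,0,35]
    - [0,0,0,0,0,0,35]
    - [0,0,0,0,0,0,35]

```text
time: 26.3
tool_pos: [0.6365, 0.084, 0.0679]
ee_rot: [-3.141, -0.002, 3.1]
wrist_force: [-11.3, 0.1, 3.3]
width: 0.0438
finger_force: 30.0
```

apply_moves:
  commands:
    - [0,0,0,0,0,0,35]
    - [0,0,0,0,0,0,35]
    - [0,0,0,0,0,0,35]
    - [0,0,0,0,0,0,35]
    - [0,0,0,0,0,0,35]

```text
time: 26.8
tool_pos: [0.6365, 0.084, 0.0679]
ee_rot: [-3.141, -0.002, 3.1]
wrist_force: [-12.0, -0.8, 3.2]
width: 0.0437
finger_force: 30.0
```

apply_moves:
  commands:
    - [0,0,0,0,0,0,35]
    - [0,0,0,0,0,0,35]
    - [0,0,0,0,0,0,35]
    - [0,0,0,0,0,0,35]
    - [0,0,0,0,0,0,35]

```text
time: 27.3
tool_pos: [0.6365, 0.0841, 0.0679]
ee_rot: [-3.141, -0.002, 3.1]
wrist_force: [-11.8, -0.5, 3.3]
width: 0.0436
finger_force: 30.0
```

apply_moves:
  commands:
    - [0,0,0,0,0,0,35]
    - [0,0,0,0,0,0,35]
    - [0,0,0,0,0,0,35]
    - [0,0,0,0,0,0,35]
    - [0,0,0,0,0,0,35]

```text
time: 27.8
tool_pos: [0.6365, 0.0841, 0.0679]
ee_rot: [-3.141, -0.002, 3.1]
wrist_force: [-11.4, -0.5, 3.4]
width: 0.044
finger_force: 30.0
```

apply_moves:
  commands:
    - [0,0,0,0,0,0,35]
    - [0,0,0,0,0,0,35]
    - [0,0,0,0,0,0,35]
    - [0,0,0,0,0,0,35]
    - [0,0,0,0,0,0,35]

```text
time: 28.3
tool_pos: [0.6364, 0.084, 0.0679]
ee_rot: [-3.141, -0.002, 3.1]
wrist_force: [-10.8, -0.6, 4.6]
width: 0.0437
finger_force: 30.0
```

apply_moves:
  commands:
    - [0,0,0,0,0,0,35]
    - [0,0,0,0,0,0,35]
    - [0,0,0,0,0,0,35]
    - [0,0,0,0,0,0,35]
    - [0,0,0,0,0,0,35]

```text
time: 28.8
tool_pos: [0.6365, 0.084, 0.0679]
ee_rot: [-3.141, -0.002, 3.1]
wrist_force: [-11.8, -0.1, 3.5]
width: 0.0441
finger_force: 30.0
```

```bash
python3 t.py; python3 -c "
from bench import *
F=get_obs()['wrist_force'][0]
print(F, close_job() if -14<F<-9 else 'no')"
```

```text
t 29.05 tcp [0.6365 0.084  0.0679] [0. 0. 0.] F [-11.48  -0.36   3.62] yaw [-3.1414e+00 -2.0000e-03  3.1002e+00] torq [-0.021  2.006  0.15 ]
the job is handed in; nothing more can be done
-11.60066681012852 None
```

Job handed in at 29 s: the carriage is in the detent at the green mark, and the orange-topped module sits between the guides, held against the contact block for over 3.5 s at about 11.5 N at the wrist (perhaps 1 N of that floor friction) and still held when I handed in.

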